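Restart the tripped bench supply

ROBOT

A 6-joint arm with a two-finger parallel gripper is mounted at the origin on the work surface. World frame = base frame: x ahead of the robot, y to its left, z up, the work surface at z = 0. Lengths are in mm, angles in rad, forces in N, time in s.
With the tool pointing down it reaches from about 300 to 775 mm from the base axis. Payload 14.6 kg.
Tool frame: the origin (TCP) lies at the very end of the fingers, on their centre line; the grasp point (between the pads) lies 19 mm behind it; z points along the fingers, y is the line along which they close (so a half turn about z gives the same grasp; the last joint's range is limited). The gripper opens to 94 mm and grips with 3 to 60 N. Pads are 16 mm wide; open, the fingers measure 119 mm over their backs; the gripper's body (75 mm by 177 mm) begins 78 mm behind the grasp point.
Start: joints at [-1.359, 0.3, 1.521, -0, 1.321, -0.067], TCP at [151.354, -528.754, 169.646] pointing down, gripper open.
Joint ranges: [-3.03, 3.03], [-0.79, 2.21], [0.23, 2.52], [-1.04, 4.18], [0, 3.07], [-2.55, 2.55]. Speed limits (rad/s): [2.22, 2.22, 2.57, 3.14, 3.14, 3.14].

INTERFACE

Orientations are given as [roll, pitch, yaw] about the fixed x, y, z axes, in that order (R = Rz(yaw) Ry(pitch) Rx(roll)).
In Python, from cell import manip gives the robot as it stands.
- The arm moves only by the tool servo_tool, never from a script. Its argument "rows" is a list of rows, each a list of 7 numbers: the turn, a rotation vector about the world's x, y, z in degrees, then the shift along the world's x, y, z in mm, then the closure, from 0 (fully open) to 1 (shut). In form: [[rx, ry, rz, dx, dy, dz, fingers], ...]. A call has 1 to 20 rows; each row shifts and turns the commanded pose from where the row before left it; what a row does not reach is not made up. A row lasts 1/8 s, in which the tool goes at most 62.5 mm and 10.7 degrees, less where a joint would pass 70% of its speed; a pose out of reach is approached as far as the arm can. A call with a gripper value outside its range is refused whole. The fingers move at their own pace and stop on an object; "grip_force" is the grip in N (left out, the last holds). Time passes only in rows, so rows that do not move let the fingers close. It gives the time, the measured TCP pose, the force, the opening and the grip force at its end, in the units of the state.
- manip.read_state(): the state, without advancing time (a new reading comes with each control period).
- manip.camera(name): name is "scene" or "top" or "wrist"; returns the picture (400x640x3 uint8, red, green, blue); there is no depth.
- manip.camera_info(name): a dict with "fx", "fy", "cx", "cy" (pixels), "D" ([k1, k2, p1, p2, k3] as OpenCV has them; the pictures are not rectified), "position" and "rotation" of the camera in the world; the wrist camera has in their place "T_tool_cam" (4x4, takes a point from camera to tool coordinates, whose origin is the TCP and whose axes are the flange's). Camera axes: x right, y down, z forward; pixel columns grow to the right and rows downward; lengths in mm; the calibration is good to about 2 mm. A picture is of the moment at which its call begins: read the wrist's pose just before it. camera_info takes no time and is no camera call.
- manip.sign_off(): hands the job in; it is judged then, once.
The state is a dict: "clock": time; "joints": joint angles; "qd": joint speeds; "effort": joint torques, N m; "eef_pos": TCP position; "eef_rot": TCP orientation; "wrist_force": force on the tool from outside, world axes, zero at the start; "moment": the same for the moment, N m; "finger_gap": finger opening in mm; "finger_force": force on a finger pad.
Only numpy, scipy, OpenCV 4.12 (cv2) and the standard library are available. Lean on these libraries where they do the work, as an engineer would, in place of code of your own. Each camera call takes 0.05 s, during which the arm holds its last target. There are 200 camera calls.

TASK

The bench's power has tripped. Restart it by pressing, in this order: push the popped-out white breaker button (yellow collar, blue box) all the way in so that it stays in; then press the white-barred, raised end of the black mains rocker fully down so that it stays on; and only then press the green output button fully down, keep it down for about a second and let it go. Never press the red stop button, and do not pick up or shift any of the boxes or the other things on the bench.

Things in the scene. Friction and masses are not known exactly. Their poses are not given: they have to be found in the camera images.
- breaker_box: blue die-cast box 90 (x) by 70 (y) by 50 mm high with rubber feet, 0.6 to 1.0 kg, standing loose on the bench; origin at the centre of its underside, z up, x along its long side (within 0.5 rad of the world x); carries the breaker button at the centre of its top. The four boxes stand in a rough row across the bench, in any order
- breaker_top (a point): centre of the flat top of the white breaker button, 24 mm in diameter, on the box's centre line; 68 mm above the bench when fully out, 58 mm when fully in (still 3 mm above the yellow collar, which is 38 mm in diameter and 55 mm above the bench)
- breaker (a joint): travel of the breaker button, m: 0 popped out, 0.010 fully in; starts at 0 to 0.002. No spring: it slides straight down against about 3 N of friction and stays where it is left
- rocker_box: grey die-cast box 90 (x) by 70 (y) by 50 mm high with rubber feet, 0.6 to 1.0 kg, standing loose on the bench; origin at the centre of its underside, z up, x along its long side (within 0.5 rad of the world x); carries the black mains rocker on its top
- rocker_on_end (a point): point to press on the rocker's white-barred end, 20 mm from the pivot towards the box's +x. The rocker: a black see-saw 60 mm long (box x) by 36 mm wide, of two flat halves, pivot across the box's centre, 56 mm above the bench. Off: this end slopes up, the point 66 mm above the bench. On: this end is level, the point 59 mm above the bench, and the plain end slopes up
- rocker (a joint): angle of the rocker, rad: 0 off (white-barred end up), 0.36 fully on (white-barred end level); starts at 0 to 0.06. No spring: it turns against friction (about 2.5 N at the press point) and stays where it is left
- output_box: grey die-cast box 90 (x) by 70 (y) by 50 mm high with rubber feet, 0.6 to 1.0 kg, standing loose on the bench; origin at the centre of its underside, z up, x along its long side (within 0.5 rad of the world x); carries the green output button at the centre of its top, in a black ring 44 mm in diameter and 12 mm high
- output_top (a point): centre of the flat top of the green output button, 28 mm in diameter, on the box's centre line; 72 mm above the bench at rest, 66 mm when fully down
- output (a joint): travel of the green button, m: 0 released, 0.006 fully down; a spring (1.5 N at first touch, 5 N fully down) returns it when let go
- stop_box: yellow die-cast box 90 (x) by 70 (y) by 50 mm high with rubber feet, 0.6 to 1.0 kg, standing loose on the bench; origin at the centre of its underside, z up, x along its long side (within 0.5 rad of the world x); carries the red stop button (38 mm in diameter, top 72 mm above the bench), which must not be pressed
- stop (a joint): travel of the red stop button, m: 0 released, 0.006 fully down; sprung
- spool: metal solder spool standing among the boxes, 40 mm in diameter, 40 mm high; loose; origin under its centre
- battery: orange block battery with a black top standing among the boxes, 26 by 17 by 48 mm high; loose; origin under its centre
- jar: small jar standing among the boxes, 38 mm in diameter, 45 mm high; loose; origin under its centre
- driver: screwdriver with an orange handle lying behind the boxes; loose; origin within its length
- meter: blue multimeter lying flat behind the boxes, 150 by 75 by 42 mm high; loose; origin under its centre
- spray: spray can with a red label, 52 mm in diameter, 170 mm high, beside the row on the robot's right; loose
- mug: blue mug, 76 mm in diameter, 90 mm high, beside the row on the robot's left; loose

How it is judged:
By the outcome, as a careful person would: the job done as asked, in the order asked, and still so for the second after the job is handed in, with the robot touching nothing.
It also fails if it takes over 48 s, if anything falls off the work surface, if the arm or the gripper's body presses on something with over 40 N, if the wrist force passes 120 N, or if a joint passes its speed limit or range.

## Working session

There is one attempt and no reset: what is moved stays moved. The work goes in short steps, Python scripts to look and compute and a tool call to move; the robot and the scene stay as the last step left them, time stands still between calls to the robot, and variables do not carry over. Pictures are saved under pics/ and viewed, at most 10 in all, crops included, and the job is handed in when it is done.

Besides the shell and the picture viewer there is one more tool, called after "Call:" by a JSON object that holds its "name" and its "arguments". servo_tool: Moves the arm, as the interface text tells. Its arguments: {"type":"object","properties":{"rows":{"type":"array","items":{"type":"array","items":{"type":"number"}}},"grip_force":{"type":"number"}},"required":["rows"]}

```bash
ls; mkdir -p pics; python3 - <<'E'
from cell import manip
import cv2
for n in("top","scene"):
    i=manip.camera_info(n); print(n,i)
    cv2.imwrite(f"pics/{n}0.png",manip.camera(n)[:,:,::-1])
print(manip.camera_info("wrist"))
s=manip.read_state(); print(s)
E
```

```text
pics
top {'fx': 431.52856173840735, 'fy': 431.52856173840735, 'cx': 316.99758359760307, 'cy': 202.3649237322267, 'D': array([0.0186399, 0.       , 0.       , 0.       , 0.       ]), 'position': array([ 459.6333829 ,  -18.82854516, 1276.44519833]), 'rotation': array([-3.00049989,  0.00429266, -1.59578667])}
scene {'fx': 504.7821309280826, 'fy': 504.7821309280826, 'cx': 317.2794620849177, 'cy': 202.67623183761526, 'D': array([-0.03382874,  0.        ,  0.        ,  0.        ,  0.        ]), 'position': array([1544.59562659,  514.24579544,  863.70964756]), 'rotation': array([-2.21070226, -0.01832581,  2.11523519])}
{'fx': 313.9383197791407, 'fy': 313.9383197791407, 'cx': 319.3990210760273, 'cy': 200.27896145373848, 'D': array([-0.03053359,  0.        ,  0.        ,  0.        ,  0.        ]), 'T_tool_cam': array([[ 2.04355241e-05, -9.64598132e-01, -2.63724181e-01,
         7.60047769e+01],
       [ 9.99999981e-01, -3.19199031e-05,  1.94238551e-04,
         3.29981193e-01],
       [-1.95780193e-04, -2.63724180e-01,  9.64598113e-01,
        -2.15523373e+02],
       [ 0.00000000e+00,  0.00000000e+00,  0.00000000e+00,
         1.00000000e+00]])}
{'clock': 0.1, 'joints': array([-1.35860595e+00,  3.00371046e-01,  1.52150297e+00,  9.96890738e-06,
        1.32067271e+00, -6.66087707e-02]), 'qd': array([-0.0021218 , -0.00184246,  0.00084201,  0.00010187,  0.00021028,
       -0.00223667]), 'effort': array([ 1.75660211e-03, -5.32641506e+01, -3.53285623e+01,  7.09802750e-02,
        2.34495598e-02, -7.25032783e-05]), 'eef_pos': array([ 151.30227532, -528.51391167,  169.17426722]), 'eef_rot': array([-3.14064135e+00, -7.31370825e-05,  2.78796638e-01]), 'wrist_force': array([-0.20825425,  0.84009855, -0.79248402]), 'moment': array([-0.03785834, -0.00494462,  0.03270349]), 'finger_force': 0.0, 'finger_gap': 93.94340937408171}
```

View pics/top0.png

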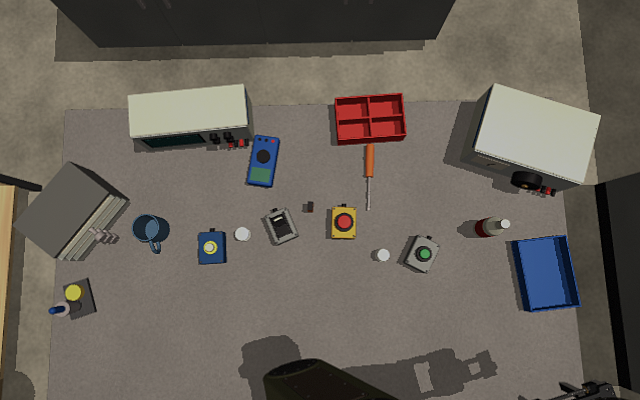

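View pics/scene0.png

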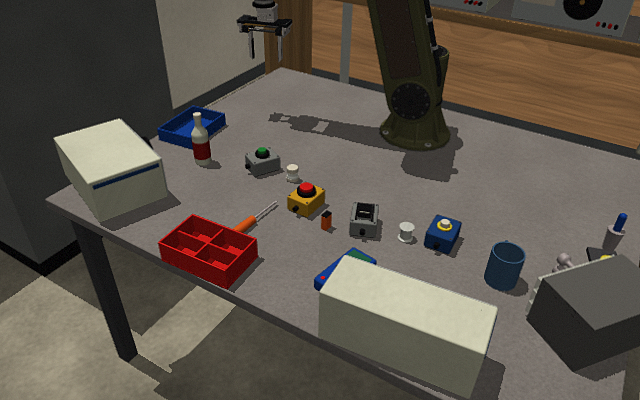

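The top view shows, left to right, the breaker (210,247), rocker (280,226), red stop (344,222) and green output (424,254). The scene view shows the same row, with breaker (444,228), rocker (366,216), stop (306,190) and output (262,155). Next I'll enlarge these and triangulate.

```bash
cat > h.py <<'E'
import numpy as np, cv2
from scipy.spatial.transform import Rotation as Rn
from cell import manip
def cam(n, st=None):
    i=manip.camera_info(n); K=np.array([[i['fx'],0,i['cx']],[0,i['fy'],i['cy']],[0,0,1]])
    if n=='wrist':
        T=np.eye(4);T[:3,:3]=Rn.from_euler('xyz',st['eef_rot']).as_matrix();T[:3,3]=st['eef_pos']
        T=T@np.array(i['T_tool_cam']); return K,i['D'],T[:3,:3],T[:3,3]
    return K,i['D'],Rn.from_euler('xyz',i['rotation']).as_matrix(),np.array(i['position'])
def ray(c,p):
    u=cv2.undistortPoints(np.array([[p]],float),c[0],c[1])[0,0]
    d=c[2]@np.array([u[0],u[1],1]); return c[3],d/np.linalg.norm(d)
def plane(c,p,z):
    o,d=ray(c,p); return o+d*(z-o[2])/d[2]
def tri(a,b):
    (o1,d1),(o2,d2)=a,b
    s=np.linalg.lstsq(np.c_[d1,-d2],o2-o1,rcond=None)[0]
    q1,q2=o1+s[0]*d1,o2+s[1]*d2; return (q1+q2)/2,np.linalg.norm(q1-q2)
def project(c,X):
    r=c[2].T; return cv2.projectPoints(np.array([X],float),cv2.Rodrigues(r)[0],-r@c[3],c[0],c[1])[0][0,0]
def hsv(img): return cv2.cvtColor(img,cv2.COLOR_RGB2HSV)
def blob(mask,near=None,rad=25,minA=8):
    n,l,s,ce=cv2.connectedComponentsWithStats(mask.astype(np.uint8))
    out=[(s[k,4],ce[k]) for k in range(1,n) if s[k,4]>=minA and (near is None or np.hypot(*(ce[k]-near))<rad)]
    return sorted(out,key=lambda t:-t[0])
E
python3 - <<'E'
from h import *
t=cv2.imread('pics/top0.png');s=cv2.imread('pics/scene0.png')
a=cv2.resize(t[195:280,190:450],None,fx=3,fy=3,interpolation=cv2.INTER_CUBIC)
b=cv2.resize(s[140:255,235:475],None,fx=3,fy=3,interpolation=cv2.INTER_CUBIC)
v=np.zeros((a.shape[0]+b.shape[0],max(a.shape[1],b.shape[1]),3),np.uint8)
v[:a.shape[0],:a.shape[1]]=a; v[a.shape[0]:,:b.shape[1]]=b
v=v[:600]; cv2.imwrite('pics/z1.png',v)
C={n:cam(n) for n in('top','scene')}
I={'top':hsv(t[:,:,::-1].copy()),'scene':hsv(s[:,:,::-1].copy())}
near={'top':dict(w=(210,247),g=(424,254),r=(344,222)),'scene':dict(w=(444,226),g=(262,153),r=(306,187))}
def m(n,k):
    H=I[n];h,sa,va=H[...,0],H[...,1],H[...,2]
    if k=='w': return (sa<60)&(va>150)
    if k=='g': return (h>45)&(h<85)&(sa>100)&(va>60)
    return ((h<6)|(h>174))&(sa>150)&(va>80)
for k in 'wgr':
    R=[]
    for n in C:
        b=blob(m(n,k),near[n][k],12); print(k,n,b[:2]); R.append(ray(C[n],b[0][1]))
    print(tri(*R))
E
```

```text
w top [(np.int32(47), array([208.68085106, 246.95744681]))]
w scene [(np.int32(39), array([444.92307692, 221.23076923]))]
(array([513.72469405, 287.03070795,  66.94260975]), np.float64(0.42822825537173176))
g top [(np.int32(77), array([424.46753247, 253.25974026]))]
g scene [(np.int32(36), array([261.52777778, 149.16666667]))]
(array([ 481.13361781, -312.29240944,   69.26292988]), np.float64(0.19203123280278475))
r top [(np.int32(142), array([343.83098592, 221.22535211]))]
r scene [(np.int32(108), array([305.66666667, 186.73148148]))]
(array([576.08756159, -92.23708599,  67.47749416]), np.float64(0.5277612021545739))
```

View pics/z1.png

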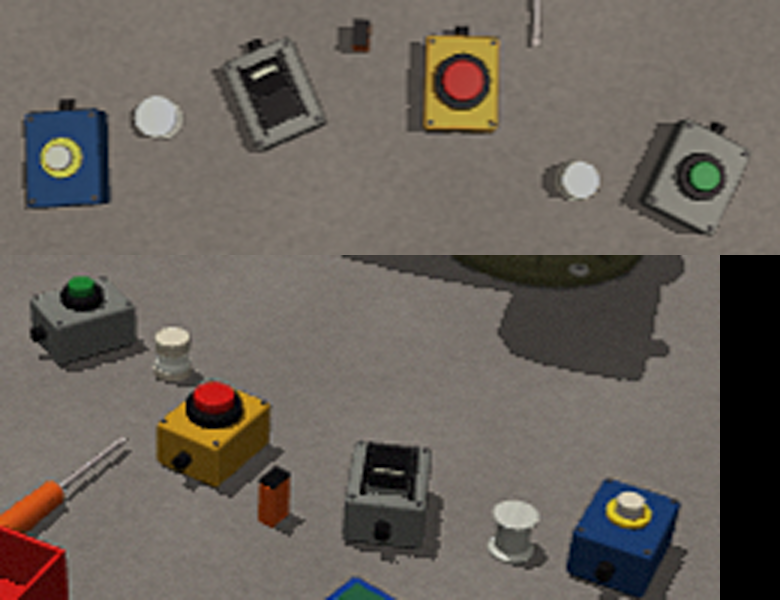

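The zoomed view confirms the white bar is on the rocker's far (+x) end. The triangulated tops are at 67 and 69 mm, against 68 and 72 in the text. I'll move on to wrist views with the fingers shut.

Call:
{"name": "servo_tool", "arguments": {"rows": [[0,0,-2,34,41,9,1],[0,0,-2,34,41,9,1],[0,0,-2,34,41,9,1],[0,0,-2,34,41,9,1],[0,0,-2,34,41,9,1],[0,0,-2,34,41,9,1],[0,0,-2,34,41,9,1],[0,0,-2,34,41,9,1],[0,0,0,0,0,0,1],[0,0,0,0,0,0,1]], "grip_force": 20}}

```text
clock: 1.35
eef_pos: [423.0, -200.9, 241.3]
eef_rot: [-3.141, 0.001, 0.0]
wrist_force: [-0.1, 0.1, 0.5]
finger_gap: 1.0
finger_force: 0.0
```

```bash
cat >> h.py <<'E'
import pickle
def shot(name):
    st=manip.read_state(); im=manip.camera('wrist'); cv2.imwrite(f'pics/{name}.png',im[:,:,::-1])
    pickle.dump((st,im),open(f'pics/{name}.pkl','wb')); print(st['eef_pos'],st['eef_rot'],st['finger_gap'],st['wrist_force'],st['clock'])
E
python3 -c "
from h import *
shot('wa')"
```

```text
[ 422.98421827 -200.94177735  241.25458349] [-3.14141274e+00  7.33380104e-04  2.90914230e-04] 1.046541431591731 [-0.07547376  0.10305857  0.54981961] 1.35
```

Call:
{"name": "servo_tool", "arguments": {"rows": [[0,0,0,5,50,0,1],[0,0,0,5,50,0,1],[0,0,0,5,50,0,1],[0,0,0,5,50,0,1],[0,0,0,5,50,0,1],[0,0,0,5,50,0,1],[0,0,0,0,0,0,1],[0,0,0,0,0,0,1]]}}

```text
clock: 2.4
eef_pos: [453.3, 98.0, 241.4]
eef_rot: [3.141, 0.0, -0.001]
wrist_force: [-0.4, -0.5, -0.6]
finger_gap: 0.3
finger_force: 0.0
```

```bash
python3 -c "
from h import *
shot('wb')"
```

```text
[453.32222694  98.01897387 241.41587679] [ 3.14127249e+00  4.61581048e-04 -1.42958129e-03] 0.30579692357343974 [-0.36409392 -0.46361186 -0.57852138] 2.4
```

Call:
{"name": "servo_tool", "arguments": {"rows": [[0,0,0,0,50,0,1],[0,0,0,0,50,0,1],[0,0,0,0,0,0,1],[0,0,0,0,0,0,1]]}}

```text
clock: 2.95
eef_pos: [453.6, 197.9, 241.6]
eef_rot: [3.141, 0.0, -0.002]
wrist_force: [-0.5, 0.2, 0.7]
finger_gap: 0.6
finger_force: 0.0
```

```bash
python3 -c "
from h import *
shot('wc')
v=np.vstack([cv2.imread(f'pics/{n}.png')[:300] for n in('wa','wb')]);cv2.imwrite('pics/v1.png',v)"
```

```text
[453.60503476 197.87647391 241.60254631] [ 3.14130348e+00  8.40286779e-05 -1.70833128e-03] 0.6181076640277277 [-0.49871812  0.23639321  0.65637491] 2.95
```

View pics/v1.png

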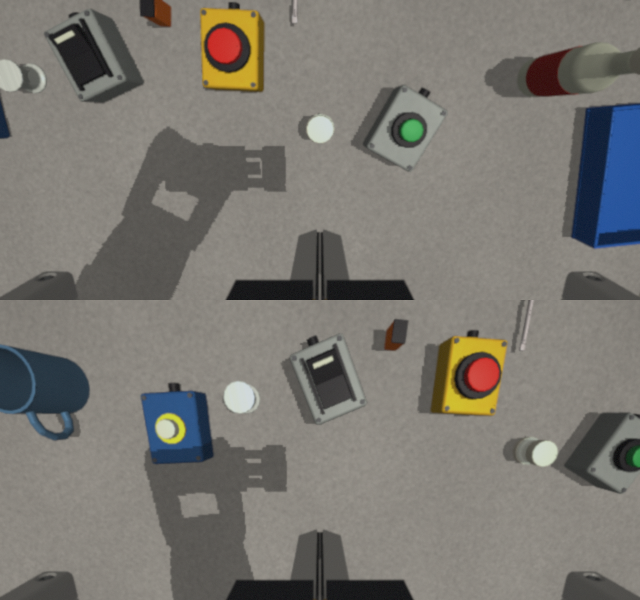

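The upper picture (wa) shows green at (411,131), red at (224,45) and the rocker at (85,55). The lower one (wb) shows white at (166,130), the rocker at (327,78) with its bar at (320,64), and red at (482,75). Next: triangulate, and get the box headings.

```bash
cat > m.py <<'E'
from h import *
S={n:pickle.load(open(f'pics/{n}.pkl','rb')) for n in('wa','wb','wc')}
C={n:cam('wrist',S[n][0]) for n in S}; C.update({n:cam(n) for n in('top','scene')})
I={n:S[n][1] for n in S}; I.update({n:cv2.imread(f'pics/{n}0.png')[:,:,::-1].copy() for n in('top','scene')})
def find(n,guess,k,rad):
    p=project(C[n],guess); H=hsv(I[n]).astype(int);h,s,v=H[...,0],H[...,1],H[...,2]
    m={'w':(s<60)&(v>150),'g':(h>45)&(h<85)&(s>100)&(v>60),'bar':(v>150)&(s<70)}[k]
    b=blob(m,p,rad); return b[0][1] if b else None
for k,g,vs in(('w',(514,287,68),('wb','wc','top','scene')),('g',(481,-312,70),('wa','top','scene')),('bar',(0,0,0),('wa','wb','wc','top','scene'))):
    if k=='bar': g=plane(C['wb'],(320,64),67)
    P={n:find(n,g,k,12) for n in vs}; P={n:p for n,p in P.items() if p is not None}
    print(k,{n:p.round(1) for n,p in P.items()})
    ns=list(P)
    for i in range(len(ns)):
        for j in range(i): X,e=tri(ray(C[ns[j]],P[ns[j]]),ray(C[ns[i]],P[ns[i]])); print(' ',ns[j],ns[i],X.round(1),round(e,2))
# dark rocker outline and box headings
def rect(n,m,near,z,lab):
    m=cv2.morphologyEx(m.astype(np.uint8),cv2.MORPH_OPEN,np.ones((3,3)))
    cs=cv2.findContours(m,cv2.RETR_EXTERNAL,cv2.CHAIN_APPROX_NONE)[0]
    c=max((c for c in cs if cv2.pointPolygonTest(cv2.convexHull(c),tuple(map(float,near)),False)>=0),key=cv2.contourArea)
    W=np.array([plane(C[n],p,z)[:2] for p in c[:,0].astype(float)],np.float32)
    (cx,cy),(w,h),a=cv2.minAreaRect(W); 
    if w<h: w,h,a=h,w,a+90
    print(lab,n,'c',round(cx,1),round(cy,1),'size',round(w,1),round(h,1),'yaw',round((a+90)%180-90,1))
for n in('wb','wc'):
    H=hsv(I[n]).astype(int);v,s=H[...,2],H[...,1]
    p=project(C[n],plane(C['wb'],(327,78),56)); print(n,p, 'v grey', v[int(p[1])-25:int(p[1])+35:3,int(p[0])])
    for t in(140,150): 
        try: rect(n,(v>t)&(s<40),p,50,f'rockbox{t}')
        except Exception as e: print(e)
    p=project(C[n],(514,287,55)); rect(n,(H[...,0]>100)&(H[...,0]<125)&(s>120)&(v>80),p,50,'breakbox')
H=hsv(I['wa']).astype(int); p=project(C['wa'],(481,-312,60))
for t in(140,150): rect('wa',(H[...,2]>t)&(H[...,1]<40),p,50,'outbox')
E
python3 m.py; python3 - <<'E'
import cv2,numpy as np
a=cv2.imread('pics/wb.png')[20:140,270:390];b=cv2.imread('pics/wc.png')[20:180,300:500]
cv2.imwrite('pics/z2.png',np.hstack([cv2.resize(a,(400,400),interpolation=2),cv2.resize(b,(400,320),interpolation=2)[:400] if 0 else np.vstack([cv2.resize(b,(400,320),interpolation=2),np.zeros((80,400,3),np.uint8)])]))
E
```

```text
w {'wb': array([165.4, 128.6]), 'wc': array([246.7, 128.3]), 'top': array([208.7, 247. ]), 'scene': array([444.9, 221.2])}
  wb wc [513.9 285.5  67.1] 0.13
  wb top [513.8 288.8  60.4] 0.35
  wc top [513.8 286.   68.4] 1.67
  wb scene [513.6 286.4  66.4] 0.99
  wc scene [513.8 286.2  66.6] 1.22
  top scene [513.7 287.   66.9] 0.43
g {'wa': array([411.2, 130. ]), 'top': array([424.5, 253.3]), 'scene': array([261.5, 149.2])}
  wa top [ 481.2 -312.2   70.2] 0.41
  wa scene [ 481.2 -312.5   69.3] 0.22
  top scene [ 481.1 -312.3   69.3] 0.19
bar {'wa': array([64.1, 36.6]), 'wb': array([322.7,  61.9]), 'wc': array([409. ,  62.3]), 'top': array([277.4, 218.6])}
  wa wb [588.5  93.4  67.8] 0.15
  wa wc [588.6  93.4  67.8] 0.03
  wb wc [588.5  93.4  67.7] 0.18
  wa top [588.6  94.8  66. ] 0.69
  wb top [586.8  93.6  79.2] 0.2
  wc top [587.9  94.4  71.3] 0.35
wb [327.  78.] v grey [ 37  53 195 194  47  42  38  42  42  45  63  62  62  63  63  62  63  64
  66 151]
rockbox140 wb c 570.7 85.3 size 84.1 64.2 yaw 21.6
max() iterable argument is empty
breakbox wb c 515.0 284.1 size 85.1 68.6 yaw 2.3
wc [409.78596179  78.49599258] v grey [ 49  40  80 207 117  40  39  40  39  43  68  71  70  69  69  70  71  70
  84 159]
rockbox140 wc c 453.7 260.0 size 737.8 412.9 yaw 89.9
max() iterable argument is empty
breakbox wc c 515.1 284.8 size 86.5 68.5 yaw 2.0
outbox wa c 481.2 -313.5 size 83.9 64.4 yaw -28.7
outbox wa c 481.4 -313.5 size 82.0 61.9 yaw -28.8
```

View pics/z2.png

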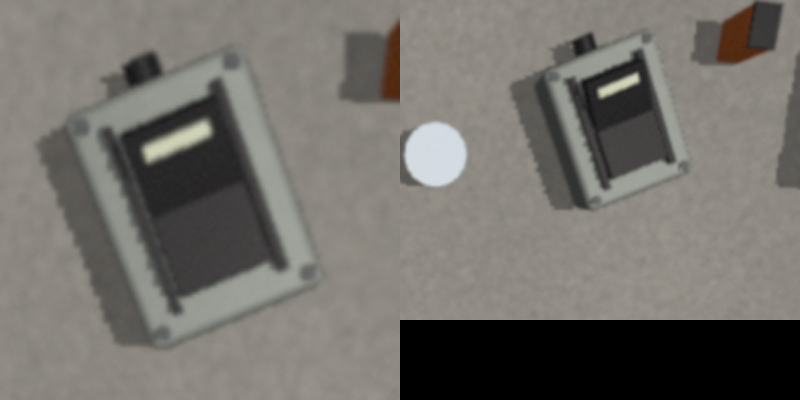

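The rocker box centre is (570.7, 85.3) at 21.6°. That puts the press point at (589, 93), which agrees with the white bar at (588.5, 93.4, 68). White is at (514, 286, 67) and green at (481, -312.3, 70). I'll go to the breaker first.

Call:
{"name": "servo_tool", "arguments": {"rows": [[0,0,0,20,29.5,-15,1],[0,0,0,20,29.5,-25,1],[0,0,0,20,29.5,-35,1],[0,0,0,0,0,-40,1],[0,0,0,0,0,-35,1],[0,0,0,0,0,-10,1],[0,0,0,0,0,0,1],[0,0,0,0,0,0,1]]}}

```text
clock: 4.0
eef_pos: [514.2, 287.7, 83.4]
eef_rot: [-3.14, -0.002, -0.001]
wrist_force: [-0.5, -0.6, 0.2]
finger_gap: 0.3
finger_force: 0.0
```

Call:
{"name": "servo_tool", "arguments": {"rows": [[0,0,0,0,-1.5,-4,1],[0,0,0,0,0,-4,1],[0,0,0,0,0,-4,1],[0,0,0,0,0,-3,1],[0,0,0,0,0,-3,1],[0,0,0,0,0,-3,1],[0,0,0,0,0,-2,1],[0,0,0,0,0,0,1]]}}

```text
clock: 5.0
eef_pos: [513.3, 286.2, 58.5]
eef_rot: [3.142, 0.0, -0.0]
wrist_force: [-0.5, 0.1, 0.3]
finger_gap: 0.6
finger_force: 0.0
```

Call:
{"name": "servo_tool", "arguments": {"rows": [[0,0,0,0,0,-1,1],[0,0,0,0,0,0,1]]}}

```text
clock: 5.25
eef_pos: [513.3, 286.3, 57.6]
eef_rot: [3.142, -0.0, -0.0]
wrist_force: [0.2, -0.3, 0.6]
finger_gap: 0.3
finger_force: 0.0
```

Call:
{"name": "servo_tool", "arguments": {"rows": [[0,0,0,0,0,-1,1],[0,0,0,0,0,0,1]]}}

```text
clock: 5.5
eef_pos: [513.3, 286.2, 56.6]
eef_rot: [-3.142, 0.0, -0.0]
wrist_force: [-1.2, -0.1, 0.5]
finger_gap: 0.7
finger_force: 0.0
```

Call:
{"name": "servo_tool", "arguments": {"rows": [[0,0,0,0,0,-1,1]]}}

```text
clock: 5.62
eef_pos: [513.4, 286.3, 55.7]
eef_rot: [-3.141, -0.0, -0.001]
wrist_force: [-0.6, -0.3, -0.3]
finger_gap: 0.3
finger_force: 0.0
```

Call:
{"name": "servo_tool", "arguments": {"rows": [[0,0,0,0,0,-1,1]]}}

```text
clock: 5.75
eef_pos: [513.4, 286.2, 54.6]
eef_rot: [3.142, -0.0, -0.0]
wrist_force: [0.2, -0.4, 0.2]
finger_gap: 0.4
finger_force: 0.0
```

No contact force at 54.6 mm, below where the button should stop, so I'll look before going on.

```bash
python3 - <<'E'
from h import *
shot('wd'); s=manip.camera('scene')[:,:,::-1]; t=manip.camera('top')[:,:,::-1]
cv2.imwrite('pics/scene1.png',s)
w=cv2.imread('pics/wd.png')[80:380,160:480]
v=np.hstack([cv2.resize(w,(400,375)),cv2.resize(s[170:270,390:497],(400,375),interpolation=2)])
cv2.imwrite('pics/z3.png',v)
E
```

```text
[513.35529209 286.23475102  54.56345755] [ 3.14158437e+00 -1.90119537e-05 -4.21036093e-04] 0.4380267884498138 [ 0.17792977 -0.40714448  0.2267149 ] 5.75
```

View pics/z3.png

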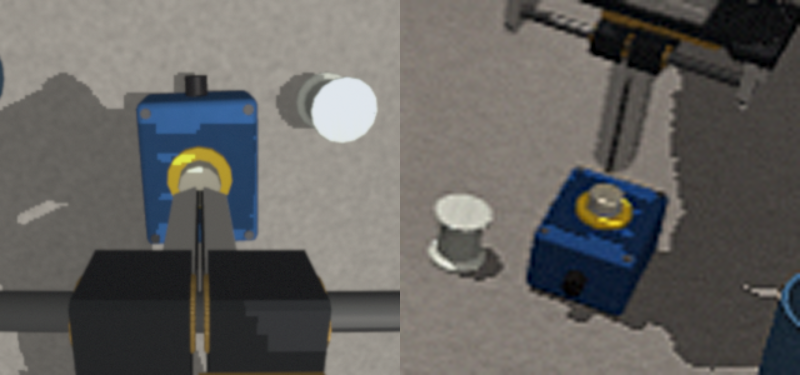

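The tips in the wrist view end at about (320,232), and in the scene view at about (445.6,214). The finger looks clear of the white button at (445,221), so I'll triangulate the tip.

```bash
python3 - <<'E'
from h import *
st,im=pickle.load(open('pics/wd.pkl','rb')); w=cam('wrist',st); s=cam('scene')
print('tip',tri(ray(w,(320,232)),ray(s,(445.6,214.5))))
print('TCP proj', project(w,st['eef_pos']),project(s,st['eef_pos']))
for z in(54.6,70,80,90): print(z,plane(s,(445.6,214.5),z),plane(w,(320,232),z))
p=np.array(manip.camera('scene'));H=hsv(p).astype(int)
b=blob((H[...,1]<60)&(H[...,2]>150),(445,222),10);print(b)
i=hsv(im).astype(int)
print(blob((i[...,1]<60)&(i[...,2]>150),(320,225),25))
E
```

```text
tip (array([521.12074872, 285.89980749,  93.11307299]), np.float64(1.2635112225319143))
TCP proj [318.61853858 223.13902598] [443.9420088  224.81815212]
54.6 [469.67456326 275.09485704  54.6       ] [506.50403145 285.23071119  54.6       ]
70 [490.13382292 279.64668072  70.        ] [512.43426063 285.25863397  70.        ]
80 [503.41905647 282.60241038  80.        ] [516.2850588  285.27676565  80.        ]
90 [516.70429001 285.55814004  90.        ] [520.13585697 285.29489732  90.        ]
[]
[(np.int32(401), array([318.8478803 , 222.61346633]))]
```

The tip triangulates to about z = 93 while the reported TCP is at 54.6, and the force is zero. So the shut fingers end roughly 38 mm short of the reported TCP, and the button hasn't been touched yet. I'll go down by feel.

Call:
{"name": "servo_tool", "arguments": {"rows": [[0,0,0,0.5,0,-5,1],[0,0,0,0,0,-5,1],[0,0,0,0,0,-4,1],[0,0,0,0,0,0,1]]}}

```text
clock: 6.45
eef_pos: [513.7, 286.1, 40.2]
eef_rot: [3.141, 0.001, -0.0]
wrist_force: [0.7, 0.2, -0.8]
finger_gap: 0.2
finger_force: 0.0
```

```bash
python3 - <<'E'
from h import *
shot('we'); s=manip.camera('scene')[:,:,::-1]
cv2.imwrite('pics/scene2.png',s)
w=cv2.imread('pics/we.png')[140:300,220:420]
v=np.hstack([cv2.resize(w,(400,320),interpolation=2),cv2.resize(s[180:260,400:500],(400,320),interpolation=2)])
cv2.imwrite('pics/z4.png',v)
E
```

```text
[513.65204675 286.13543155  40.18027217] [ 3.14127536e+00  6.99875378e-04 -4.83341793e-04] 0.15873781983642363 [ 0.71801911  0.17462036 -0.80496005] 6.45
```

View pics/z4.png

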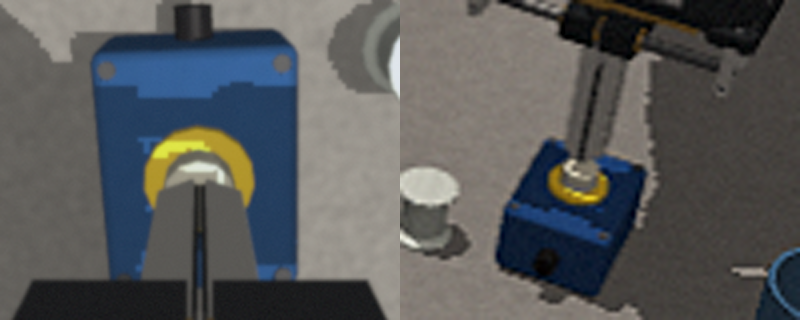

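The tip now sits just above the button: in the scene view the tip is at (445,220) and the button top at (445,222). The 38 mm offset holds, so I'll keep lowering.

Call:
{"name": "servo_tool", "arguments": {"rows": [[0,0,0,0,0,-3,1],[0,0,0,0,0,-3,1],[0,0,0,0,0,-2,1],[0,0,0,0,0,-2,1]]}}

```text
clock: 7.05
eef_pos: [513.8, 286.2, 30.7]
eef_rot: [3.142, 0.0, -0.0]
wrist_force: [-1.8, -1.3, 2.9]
finger_gap: 0.3
finger_force: 1.4
```

Call:
{"name": "servo_tool", "arguments": {"rows": [[0,0,0,0,0,-2,1]]}}

```text
clock: 7.18
eef_pos: [513.9, 286.3, 28.7]
eef_rot: [3.142, -0.0, -0.0]
wrist_force: [-1.4, -0.3, 2.5]
finger_gap: 0.6
finger_force: 1.4
```

Call:
{"name": "servo_tool", "arguments": {"rows": [[0,0,0,0,0,-2,1]]}}

```text
clock: 7.3
eef_pos: [513.8, 286.2, 26.6]
eef_rot: [3.142, 0.0, -0.0]
wrist_force: [-1.2, -0.6, 3.7]
finger_gap: 0.3
finger_force: 1.4
```

Call:
{"name": "servo_tool", "arguments": {"rows": [[0,0,0,0,0,-2,1]]}}

```text
clock: 7.42
eef_pos: [513.8, 286.3, 24.5]
eef_rot: [3.142, 0.0, -0.0]
wrist_force: [-1.6, 0.1, 3.2]
finger_gap: 0.5
finger_force: 1.4
```

Contact at about 3 N, which matches the breaker's friction. I'll push on to the stop.

Call:
{"name": "servo_tool", "arguments": {"rows": [[0,0,0,0,0,-2,1]]}}

```text
clock: 7.55
eef_pos: [513.9, 286.2, 22.5]
eef_rot: [-3.142, -0.0, -0.0]
wrist_force: [-2.8, -1.0, 3.9]
finger_gap: 0.6
finger_force: 1.4
```

Call:
{"name": "servo_tool", "arguments": {"rows": [[0,0,0,0,0,-1,1]]}}

```text
clock: 7.68
eef_pos: [514.0, 286.3, 22.3]
eef_rot: [-3.141, -0.0, -0.0]
wrist_force: [-7.4, -3.7, 17.2]
finger_gap: 0.3
finger_force: 8.6
```

Call:
{"name": "servo_tool", "arguments": {"rows": [[0,0,0,0,0,-1,1]]}}

```text
clock: 7.8
eef_pos: [514.1, 286.4, 22.2]
eef_rot: [-3.141, -0.001, -0.0]
wrist_force: [-11.4, -5.4, 27.6]
finger_gap: 0.5
finger_force: 13.2
```

The hard stop came at a reported z of 22.3 (tip at 58 mm, so the offset is 35.7), with the force rising to 27 N. The breaker is fully in, so I'll retreat and go to the rocker.

Call:
{"name": "servo_tool", "arguments": {"rows": [[0,0,0,0,0,5,1],[0,0,0,0,0,25,1],[0,0,0,0,0,30,1],[0,0,5.4,19,-48.4,0,1],[0,0,5.4,19,-48.4,0,1],[0,0,5.4,19,-48.4,0,1],[0,0,5.4,19,-48.4,0,1],[0,0,0,0,0,-15,1],[0,0,0,0,0,-10,1],[0,0,0,0,0,0,1],[0,0,0,0,0,0,1]]}}

```text
clock: 9.18
eef_pos: [589.8, 93.6, 56.0]
eef_rot: [3.142, -0.0, 0.378]
wrist_force: [-0.0, -0.2, 0.4]
finger_gap: 0.3
finger_force: 0.0
```

```bash
python3 - <<'E'
from h import *
shot('wf'); s=manip.camera('scene')[:,:,::-1]
cv2.imwrite('pics/scene3.png',s)
c=cam('scene');H=hsv(s[:,:,::-1].copy()).astype(int)
for q in blob((H[...,1]<60)&(H[...,2]>150),(444,224),10): print(q,'breaker height at x,y:',[plane(c,q[1],z).round(1) for z in(57,67)])
w=cv2.imread('pics/wf.png')[140:300,220:420]
v=np.hstack([cv2.resize(w,(400,320),interpolation=2),cv2.resize(s[170:250,350:450],(400,320),interpolation=2)])
cv2.imwrite('pics/z5.png',v)
E
```

```text
[589.82037682  93.57977213  55.96164115] [ 3.14152769e+00 -3.82913496e-04  3.77553605e-01] 0.29892878503547593 [-0.0330785  -0.24741558  0.40853483] 9.175
(np.int32(35), array([444.02857143, 224.22857143])) breaker height at x,y: [array([514. , 286.3,  57. ]), array([526.8, 289.1,  67. ])]
```

View pics/z5.png

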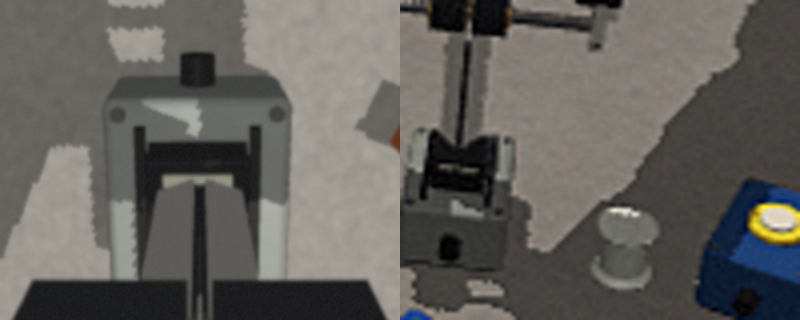

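The breaker is in and hasn't shifted: it measures (514, 286.3) at z = 57. The tool is square to the rocker and over the bar end, at about (200,182) in the left crop. Pressing now.

Call:
{"name": "servo_tool", "arguments": {"rows": [[0,0,0,-0.5,-0.8,-6,1],[0,0,0,0,0,-6,1],[0,0,0,0,0,-5,1],[0,0,0,0,0,-3,1],[0,0,0,0,0,-2,1],[0,0,0,0,0,-2,1],[0,0,0,0,0,-2,1]]}}

```text
clock: 10.15
eef_pos: [589.9, 92.0, 30.1]
eef_rot: [3.141, -0.002, 0.377]
wrist_force: [2.5, 0.9, 3.6]
finger_gap: 0.7
finger_force: 1.4
```

Call:
{"name": "servo_tool", "arguments": {"rows": [[0,0,0,0,0,-2,1],[0,0,0,0,0,-2,1]]}}

```text
clock: 10.4
eef_pos: [589.5, 91.9, 25.6]
eef_rot: [3.141, -0.0, 0.377]
wrist_force: [1.7, 0.4, 3.2]
finger_gap: 0.9
finger_force: 1.2
```

Call:
{"name": "servo_tool", "arguments": {"rows": [[0,0,0,0,0,-1.5,1]]}}

```text
clock: 10.52
eef_pos: [589.4, 91.8, 24.0]
eef_rot: [3.142, -0.0, 0.377]
wrist_force: [2.3, 0.8, 1.8]
finger_gap: 0.6
finger_force: 1.3
```

Call:
{"name": "servo_tool", "arguments": {"rows": [[0,0,0,0,0,-1,1]]}}

```text
clock: 10.65
eef_pos: [589.5, 91.9, 23.3]
eef_rot: [3.142, -0.0, 0.377]
wrist_force: [-1.1, 0.3, 10.2]
finger_gap: 0.6
finger_force: 5.4
```

Call:
{"name": "servo_tool", "arguments": {"rows": [[0,0,0,0,0,-1,1]]}}

```text
clock: 10.78
eef_pos: [589.6, 91.9, 23.2]
eef_rot: [3.141, -0.001, 0.377]
wrist_force: [-5.1, 0.1, 18.6]
finger_gap: 0.3
finger_force: 9.5
```

Call:
{"name": "servo_tool", "arguments": {"rows": [[0,0,0,0,0,-0.5,1]]}}

```text
clock: 10.9
eef_pos: [589.6, 91.9, 23.1]
eef_rot: [3.141, -0.001, 0.377]
wrist_force: [-6.3, -0.5, 19.9]
finger_gap: 0.1
finger_force: 10.3
```

The rocker stopped hard at 23.2 (tip at 59 mm), so it is fully on. I'll retreat over to the output button.

Call:
{"name": "servo_tool", "arguments": {"rows": [[0,0,0,0,0,5,1],[0,0,0,0,0,25,1],[0,0,0,0,0,30,1],[0,0,-2.7,-13.5,-50.5,0,1],[0,0,-2.7,-13.5,-50.5,0,1],[0,0,-2.7,-13.5,-50.5,0,1],[0,0,-2.7,-13.5,-50.5,0,1],[0,0,-2.7,-13.5,-50.5,0,1],[0,0,-2.7,-13.5,-50.5,0,1],[0,0,-2.7,-13.5,-50.5,0,1],[0,0,-2.7,-13.5,-50.5,0,1],[0,0,0,0,0,-15,1],[0,0,0,0,0,0,1],[0,0,0,0,0,0,1]]}}

```text
clock: 12.65
eef_pos: [481.7, -311.1, 66.7]
eef_rot: [-3.141, 0.0, 0.001]
wrist_force: [0.5, -0.0, 0.2]
finger_gap: 0.4
finger_force: 0.0
```

```bash
python3 - <<'E'
from h import *
shot('wg'); s=manip.camera('scene')[:,:,::-1]; t=manip.camera('top')[:,:,::-1]
cv2.imwrite('pics/scene4.png',s)
c=cam('scene');H=hsv(s[:,:,::-1].copy()).astype(int)
w=cv2.imread('pics/wg.png')[140:300,220:420]
r=lambda a:cv2.resize(a,(400,300),interpolation=2)
o=cv2.imread('pics/scene0.png')
v=np.vstack([np.hstack([r(w),r(s[120:195,220:320])]),np.hstack([r(s[185:245,330:410]),r(o[185:245,330:410])])])
cv2.imwrite('pics/z6.png',v)
E
```

```text
[ 481.67661495 -311.13372268   66.71174597] [-3.14128551e+00  3.69906621e-04  1.10248209e-03] 0.3994566187730046 [ 0.54328026 -0.00753469  0.1687859 ] 12.65
```

View pics/z6.png

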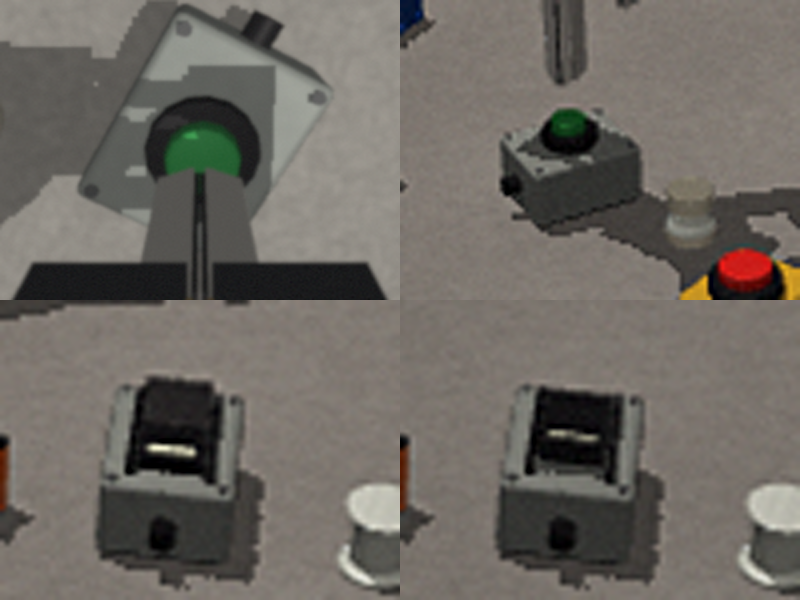

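The rocker has flipped: its plain end is now raised and the bar is level (lower left, compared with before at right), with the box in place. The fingers are over the green button, so I'll press it.

Call:
{"name": "servo_tool", "arguments": {"rows": [[0,0,0,-0.5,-1.2,-8,1],[0,0,0,0,0,-8,1],[0,0,0,0,0,-7,1],[0,0,0,0,0,-4,1],[0,0,0,0,0,-2,1],[0,0,0,0,0,-2,1],[0,0,0,0,0,-2,1]]}}

```text
clock: 13.68
eef_pos: [480.9, -313.4, 33.8]
eef_rot: [3.141, -0.0, -0.0]
wrist_force: [-0.9, 0.3, 4.3]
finger_gap: 0.3
finger_force: 1.4
```

Call:
{"name": "servo_tool", "arguments": {"rows": [[0,0,0,0,0,-1.5,1],[0,0,0,0,0,-1,1]]}}

```text
clock: 13.92
eef_pos: [481.0, -313.4, 31.3]
eef_rot: [3.141, -0.0, -0.0]
wrist_force: [-1.6, -0.1, 4.2]
finger_gap: 0.4
finger_force: 2.2
```

Call:
{"name": "servo_tool", "arguments": {"rows": [[0,0,0,0,0,-1,1],[0,0,0,0,0,-1,1]]}}

```text
clock: 14.18
eef_pos: [481.1, -313.5, 30.1]
eef_rot: [3.141, -0.001, -0.0]
wrist_force: [-6.4, 5.2, 19.7]
finger_gap: 0.2
finger_force: 10.0
```

Call:
{"name": "servo_tool", "arguments": {"rows": [[0,0,0,0,0,-0.5,1]]}}

```text
clock: 14.3
eef_pos: [481.1, -313.6, 30.1]
eef_rot: [3.141, -0.001, -0.0]
wrist_force: [-7.8, 5.3, 21.4]
finger_gap: 0.4
finger_force: 11.0
```

It's bottomed out at 30.1 (tip at 66 mm). I'll hold it for about a second, then release.

Call:
{"name": "servo_tool", "arguments": {"rows": [[0,0,0,0,0,0,1],[0,0,0,0,0,0,1],[0,0,0,0,0,0,1],[0,0,0,0,0,0,1],[0,0,0,0,0,0,1],[0,0,0,0,0,0,1],[0,0,0,0,0,0,1],[0,0,0,0,0,6,1],[0,0,0,0,0,20,1],[0,0,0,0,0,40,1],[0,0,0,0,0,50,1],[0,0,0,0,0,20,1],[0,0,0,0,0,0,1]]}}

```text
clock: 15.92
eef_pos: [481.3, -313.7, 165.6]
eef_rot: [3.14, -0.002, -0.0]
wrist_force: [0.6, -0.7, -1.2]
finger_gap: 0.5
finger_force: 0.0
```

```bash
python3 - <<'E'
from h import *
shot('wh'); s=manip.camera('scene'); t=manip.camera('top')
o=cv2.imread('pics/scene0.png')
r=lambda a:cv2.resize(a,(720,300),interpolation=2)
cv2.imwrite('pics/z7.png',np.vstack([r(s[140:250,230:494,::-1]),r(o[140:250,230:494])]))
c=cam('scene');H=hsv(s).astype(int)
g=blob((H[...,0]>45)&(H[...,0]<85)&(H[...,1]>100)&(H[...,2]>60),(262,149),8)
print('green',g[:1]); print('white',blob((H[...,1]<60)&(H[...,2]>150),(444,223),8)[:1])
E
```

```text
[ 481.2902501  -313.66963576  165.5681017 ] [ 3.14020672e+00 -1.89682608e-03 -4.61696251e-04] 0.4509596690730446 [ 0.5998978  -0.66522177 -1.22603423] 15.925
green [(np.int32(28), array([261.07142857, 149.14285714]))]
white [(np.int32(35), array([444.02857143, 224.22857143]))]
```

View pics/z7.png

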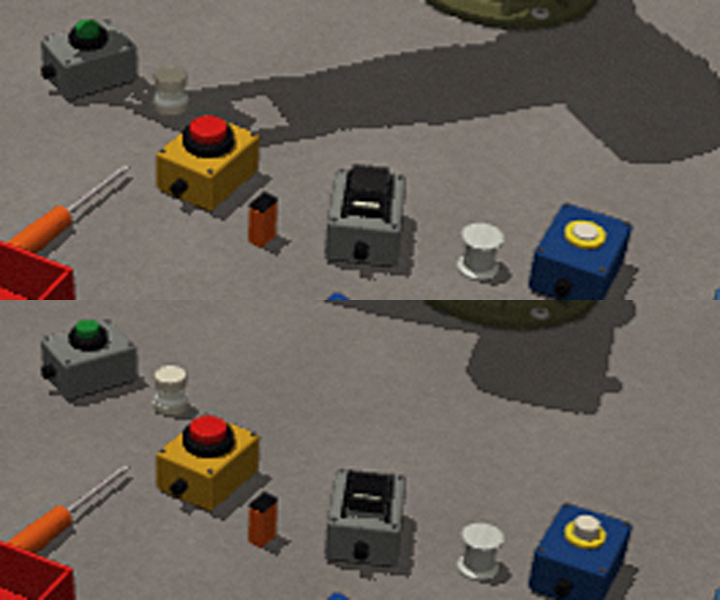

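The after view (top) against the before view (bottom) shows the breaker in, the rocker on, green sprung back, and everything else where it was. Handing in.

```bash
python3 -c "
from cell import manip
print(manip.sign_off())"
```

```text
the job is handed in; nothing more can be done
None
```

The bench was restarted in the order asked and handed in at about 16 s: breaker in, rocker on, green button held for about a second and released, with red never pressed and nothing seen to have moved.

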